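# Fetch a ceramic wire guide from under a low shelf with a trigger reacher

### The arm

A 6-joint arm with a two-finger parallel gripper is mounted at the origin on a cart in front of the work surface, level with it; the furniture and walls round the work are solid. World frame = base frame: x ahead of the robot, y to its left, z up, the work surface at z = 0. Lengths are in m, angles in rad, forces in N, time in s.
With the tool pointing down it reaches from about 0.375 to 0.975 m from the base axis. Payload 3.8 kg.
Tool frame: the origin (TCP) lies on the centre line of the jaws, within the pads' length; the fingertips stand 8 mm ahead of it and the grasp point (between the pads) lies 11 mm behind it; z points along the fingers, y is the direction in which the jaws open and shut (so a half turn about z gives the same grasp; the last joint's range is limited). The gripper opens to 85 mm and grips with 20 to 120 N. Pads are 22 mm wide; open, the fingers measure 114 mm over their backs; the gripper's body (76 mm by 85 mm) begins 54 mm behind the grasp point. The pads swing forward as they close: fully open they stand 13 mm farther back than shut.
Start: joints at [-1.221, 0.264, 1.604, -0, 1.274, -0.037], TCP at [0.255, -0.625, 0.239] pointing down, gripper open.
Joint ranges: [-2.63, 2.63], [-0.94, 2.18], [0.31, 2.57], [-1.31, 4.45], [0, 2.66], [-2.55, 2.55]. Speed limits (rad/s): [2.57, 2.57, 3.14, 3.14, 3.14, 3.14].

### API

Orientations are given as a rotation vector (axis times angle).
In Python, from workcell import * gives the robot as it stands.
- The arm moves only by the tool play_rows, never from a script. Its arguments are lists of equal length, an entry for each row: "slide": the shift along the tool's x, y, z in cm, a list of three; "delta_rot": the turn, a rotation vector about the tool's x, y, z in rad, a list of three. In form: {"slide": [[x, y, z], ...], "delta_rot": [[wx, wy, wz], ...]}. A call has 1 to 12 rows; each row is the pose to reach, as a shift and turn from the pose measured when the call began, along the tool's axes at that moment; what a row does not reach only later rows make up. A row lasts 1/12 s, in which the tool goes at most 41.7 mm and 7.16 degrees, less where a joint would pass 70% of its speed; a pose out of reach is approached as far as the arm can. A call with a gripper value outside its range is refused whole. "hand" is the opening, from 0 (shut) to 1 (fully open), set as the call begins (left out, the last holds). The fingers move at their own pace and stop on an object; "force" is the grip in N (left out, the last holds). Time passes only in rows, so rows that repeat a pose let the fingers close. It gives the time, the measured TCP pose, the force and the opening at its end, in the units of the state.
- read_state(): the state, without advancing time (a new reading comes with each control period).
- read_camera(name): name is "side" or "top"; returns a dict with "image" (400x640x3 uint8, red, green, blue), "depth" (400x640 float32, m along the optical axis (not along the pixel's ray), 0 where there is no reading), "fovy" (degrees; the focal length in pixels is half the picture's height over the tangent of half this angle, whatever the lens; pixels are square), "cx", "cy" (the principal point, pixels), "world_from_camera" (4x4, takes a point from camera to world coordinates). Camera axes: x right, y up, looking along -z (the intrinsics and any distortion apply to the point x, -y, -z); pixel columns grow to the right and rows downward; lengths in m; the calibration is good to about 2 mm. A picture is of the moment at which its call begins.
- finish_job(): hands the job in, once; it reports no verdict.
Trained networks look in a picture, given as the dict that the camera call returned (one of the last four; its "shot" number tells which), for a name from the list of things; names that differ only in an ending like _2 or _b are one class to them, and where a whole thing is asked for, a point or a joint stands for the part that bears it (a point fixed in the world has none). Each returns a list of dicts, best first, with "conf" (0 to 1); they miss things now and then, are a little off and sometimes report something else, mostly with a low value. They report only what shows in the picture. A call takes as long as a camera call.
- spot_in(target, picture): "bbox" ([centre column, centre row, width, height] in pixels, round what is visible of it).
- landmark_of(target, picture): "at" ([column, row] in pixels: a listed point, or the origin of a listed thing).
The state is a dict: "time": time; "q": joint angles; "joint_vel": joint speeds; "joint_torque": joint torques, N m; "tool_pos": TCP position; "tcp_rot": TCP orientation; "wrist_force": force on the tool from outside, world axes, zero at the start; "torque": the same for the moment, N m; "width": opening from 0.0 (shut) to 1.0 (fully open).
Only numpy, scipy, OpenCV 4.12 (cv2) and the standard library are available. Lean on these libraries where they do the work, as an engineer would, in place of code of your own. Each camera call takes 0.05 s, during which the arm holds its last target.

### The job

The terminal press's white ceramic wire guide has slid under the low grey shelf, where a sprung strip pins it down. Pick up the reacher by its grip, slide its open jaws over the guide, squeeze the trigger gently so that the jaws hold the guide without cracking it, and draw it out on the bench until the whole guide stands at least 2 cm clear of the shelf. Then let the trigger go, back the jaws right off the guide, and leave the guide standing and the reacher lying free on the bench, without disturbing the things nearby.

Things in the scene. Friction and masses are not known exactly. Their poses are not given: they have to be found in the camera images.
- low_shelf: fixed low shelf: grey board 100 x 160 mm on dark side cheeks, closed at the back, a blue terminal case standing on it (top at z = 96 mm). Origin on the bench under the board's middle, z up; the mouth is at its x = -50 mm and one reaches in along its +x. Space under the board: 50 mm high, y from -69 to +69 mm, back panel at x = +43 mm
- mouth (a point): middle of the shelf's open mouth, 25 mm above the bench; axes as the shelf's (+x leads in)
- strip_mid (a point): underside middle of the sprung steel strip under the board (110 mm wide, shelf x from -25 to +41 mm). It presses the guide's top with about 3 N; with nothing under it, it hangs 31.5 mm above the bench, so the jaws and head (24 mm high) pass below
- guide: loose white ceramic wire guide: block 60 (x) x 28 (y) x 34 mm high, 0.13 kg, groove along its top; origin at the centre of its underside. It starts under the shelf, its x within 0.1 rad of the shelf's x. Brittle: over 12 N from either jaw cracks it. Drawing it out takes 4 to 8 N; at under about 4 N from each jaw it slips out
- reacher: loose reacher, 0.29 kg, lying on heel and skid. Origin at bench level under the grip; x to the jaws, y to the trigger, z up. Grip x -38 to +38, z 24 to 64 mm; fixed face y = -26, trigger face y = +26 mm (38 mm across when fully squeezed). Head bar x 99 to 119 mm, 86 mm wide. Jaws x 118 to 170, z 4 to 24 mm, 9 mm thick, pads at y = +-23 mm when open
- grip_mid (a point): middle of the reacher's grip, 44 mm above the reacher's origin: pinch here from above across the reacher's y; squeezing pushes the trigger in, a light pinch of some mm already holds the reacher
- jaw_mid (a point): point midway between the reacher's jaw pads: 149 mm ahead of the reacher's origin, 14 mm up
- trigger (a joint): trigger travel: 0 released, 0.014 m fully in. Each jaw moves in by as much (gap 46 mm - 2 x travel; meets the 28 mm guide at about 0.009 m). Return spring 6 N at 0, plus 0.4 N per mm (about 10 N where the jaws meet the guide); beyond that half of the added squeeze goes to each jaw: 20 to 26 N on the grip gives each jaw 5 to 8 N
- jaw_left: the reacher's moving jaw on its +y (trigger) side; frame as the reacher's, shifted by its travel
- jaw_right: the reacher's moving jaw on its -y side; frame as the reacher's, shifted by its travel
- cutters: bystander: loose black side cutters, 146 x 52 x 14 mm, lying in front of the shelf's right-hand end; origin at the centre of the underside
- spare_housing: bystander: loose grey sensor housing, 50 x 70 x 49 mm, beside the shelf; origin at the underside

How it is judged:
On the way, in this order (a step that is already met when the one before it is completed fails the run):
1. the jaws, closed by the trigger, hold the guide while it is still under the shelf (contact force between guide and jaw_left above 1.5 N and contact force between guide and jaw_right above 1.5 N and value of joint trigger above 0.006 m and x of guide in the frame of low_shelf above -0.03 m), for 0.2 s.
2. the guide has been drawn out past the shelf's mouth in the jaws (x of guide in the frame of low_shelf below -0.085 m and contact force between guide and jaw_left above 1 N and contact force between guide and jaw_right above 1 N), for 0.1 s.
At the end, for the whole second after the job is handed in: the guide stands upright on the bench at rest, its centre over 98 mm in front of the shelf's middle (about 2 cm clear of the mouth) and within 0.3 m; jaws open, midpoint over 50 mm from the guide's centre, not touching it; reacher level on the bench, at rest (x of guide in the frame of low_shelf below -0.098 m and horizontal distance between guide and low_shelf below 0.3 m and height (world z) of guide below 0.004 m and angle between each of guide, reacher's own z axis and vertical below 0.1 rad and linear speed of each of guide, reacher below 0.01 m/s and horizontal distance between guide and jaw_mid above 0.05 m and contact force between guide and reacher below 0.1 N and value of joint trigger below 0.002 m and height (world z) of reacher below 0.006 m).
It fails at once if a jaw presses the guide with more than 12 N (it cracks) (contact force between guide and jaw_left above 12 N or contact force between guide and jaw_right above 12 N).
It fails at once if the guide is handled with the fingers instead of the reacher (contact force between guide and the fingers above 0.5 N).
It fails at once if the reacher is driven hard against the shelf (over 20 N) (contact force between reacher and low_shelf above 20 N).
It fails at once if a bystander is pushed more than 2 cm (distance of any of cutters, spare_housing from where it was at the start of the episode above 0.02 m).
It also fails if it takes over 64 s, if anything falls off the work surface, if the arm or the gripper's body presses on something with over 40 N, if the wrist force passes 120 N, or if a joint passes its speed limit or range.

## Working session

There is one attempt and no reset: what is moved stays moved. The work goes in short steps, Python scripts to look and compute and a tool call to move; the robot and the scene stay as the last step left them, time stands still between calls to the robot, and variables do not carry over. Pictures are saved under pics/ and viewed, and the job is handed in when it is done.

Besides the shell and the picture viewer there is one more tool, called after "Request:" in YAML: its name, and indented under it one key for each argument. play_rows: Moves the arm, as the interface text tells. Its arguments: {"type":"object","properties":{"slide":{"type":"array"},"delta_rot":{"type":"array"},"hand":{"type":"number"},"force":{"type":"number"}},"required":["slide","delta_rot"]}

```bash
ls; mkdir -p pics
cat > h.py <<'E'
from workcell import *
import numpy as np, cv2
from scipy.spatial.transform import Rotation as R
def ray(p,uv):
    f=200/np.tan(np.radians(p["fovy"])/2)
    d=np.array([(uv[0]-p["cx"])/f,-(uv[1]-p["cy"])/f,-1.])
    T=np.array(p["world_from_camera"]); return T[:3,3],T[:3,:3]@d
def at_z(p,uv,z):
    o,d=ray(p,uv); return o+d*(z-o[2])/d[2]
def at_depth(p,uv):
    o,d=ray(p,uv); w=p["depth"][int(round(uv[1])),int(round(uv[0]))]; return o+d*w
def cloud(p):
    f=200/np.tan(np.radians(p["fovy"])/2)
    v,u=np.mgrid[0:400,0:640]; D=p["depth"]
    c=np.stack([(u-p["cx"])/f*D,-(v-p["cy"])/f*D,-D],-1); T=np.array(p["world_from_camera"])
    return c@T[:3,:3].T+T[:3,3]
def tri(p1,a,p2,b):
    o1,d1=ray(p1,a);o2,d2=ray(p2,b)
    d1/=np.linalg.norm(d1);d2/=np.linalg.norm(d2)
    s=np.linalg.lstsq(np.stack([d1,-d2],1),o2-o1,rcond=None)[0]
    x,y=o1+d1*s[0],o2+d2*s[1]; return (x+y)/2,np.linalg.norm(x-y)
def save(p,n): cv2.imwrite(f"pics/{n}.png",p["image"][:,:,::-1])
np.set_printoptions(precision=4,suppress=True)
E
python3 - <<'E'
from h import *
s=read_state(); print({k:np.array(v) for k,v in s.items()})
for n in("side","top"):
    p=read_camera(n); save(p,n+"0"); print(n,p["fovy"],p["cx"],p["cy"],p.keys()); print(np.array(p["world_from_camera"]))
    for t in ["low_shelf","guide","reacher","grip_mid","jaw_mid","mouth","strip_mid","jaw_left","jaw_right","cutters","spare_housing"]:
        l=landmark_of(t,p)[:2]; b=spot_in(t,p)[:1]
        print(t,[(np.array(x["at"]),round(x["conf"],2),at_z(p,x["at"],{"grip_mid":.044,"jaw_mid":.014,"mouth":.025,"strip_mid":.034}.get(t,0))) for x in l],[(np.array(x["bbox"]),round(x["conf"],2)) for x in b])
E
```

```text
pics
{'time': array(0.), 'q': array([-1.2209,  0.2647,  1.6054, -0.0001,  1.2737, -0.0369]), 'joint_vel': array([ 0.001 ,  0.0003,  0.0002, -0.0016, -0.0007, -0.0016]), 'joint_torque': array([  0.001 , -51.5109, -36.7315,   0.    ,   0.0131,   0.    ]), 'tool_pos': array([ 0.2544, -0.6245,  0.238 ]), 'tcp_rot': array([-3.0808, -0.6034,  0.0006]), 'wrist_force': array([-0.2323,  0.2962,  0.9121]), 'torque': array([ 0.0044, -0.0009, -0.02  ]), 'width': array(0.9981)}
side 49.21748726810906 313.98457217832345 197.26667904515034 dict_keys(['image', 'depth', 'fovy', 'cx', 'cy', 'world_from_camera', 'shot'])
[[ 0.9855  0.0968 -0.1397  0.4691]
 [-0.1693  0.4911 -0.8545 -0.5102]
 [-0.0141  0.8657  0.5003  0.4994]
 [ 0.      0.      0.      1.    ]]
low_shelf [(array([328.3, 195.9]), 0.96, array([0.6418, 0.3426, 0.    ])), (array([330.3, 194.1]), 0.31, array([0.648 , 0.3499, 0.    ]))] [(array([324.1, 174.8,  87.2,  56.2]), 0.75)]
guide [(array([331.3, 193.7]), 0.65, array([0.6507, 0.3513, 0.    ]))] [(array([328. , 196.4,  15.7,  19.1]), 0.69)]
reacher [(array([272.5, 267.2]), 0.96, array([0
[... 1615 characters left out ...]
.64, array([0.5847, 0.2278, 0.014 ])), (array([248.7, 174.4]), 0.32, array([0.6236, 0.3428, 0.014 ]))] [(array([348.5, 227.7, 115.7,  98.4]), 0.7)]
mouth [(array([268.6, 183.2]), 0.94, array([0.6057, 0.3039, 0.025 ]))] [(array([242.3, 165.7, 112.6, 123.6]), 0.6)]
strip_mid [] []
jaw_left [(array([377.2, 252.6]), 0.26, array([0.4903, 0.1027, 0.    ]))] [(array([306.7, 212.8,  21.6,  19.8]), 0.5)]
jaw_right [] [(array([323.2, 187.7,  23. ,  16.8]), 0.42)]
cutters [(array([368.3, 144.2]), 0.9, array([0.6949, 0.1224, 0.    ]))] [(array([374.9, 146.6,  63.3,  59.1]), 0.68)]
spare_housing [(array([304.2, 127.2]), 0.57, array([0.7242, 0.2453, 0.    ]))] [(array([303.5, 123.5,  24. ,  35.3]), 0.95)]
```

Run:
```python
import cv2
a=cv2.imread("pics/side0.png")[120:320,210:450];b=cv2.imread("pics/top0.png")[80:310,170:440]
cv2.imwrite("pics/side0z.png",cv2.resize(a,None,fx=3.2,fy=3,interpolation=2)[:600])
cv2.imwrite("pics/top0z.png",cv2.resize(b,None,fx=2.6,fy=2.6,interpolation=2))
```

```text
(no output)
```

View pics/side0z.png

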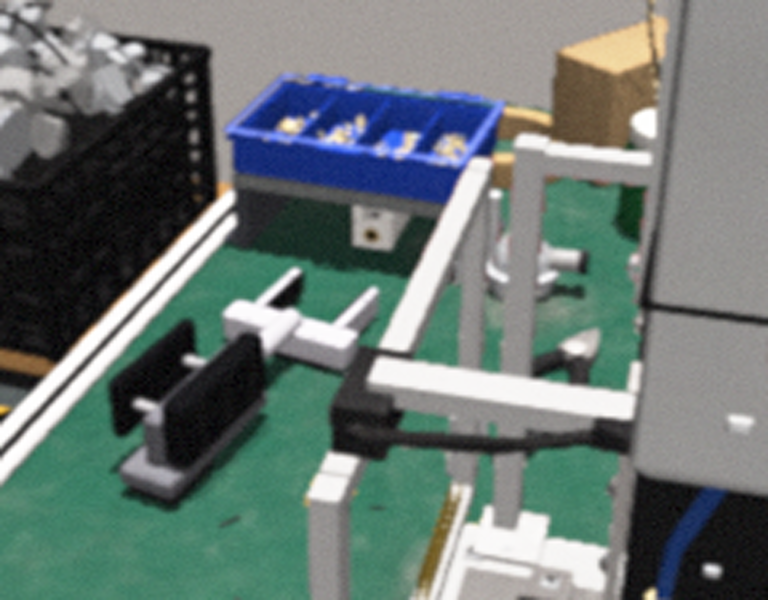

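View pics/top0z.png

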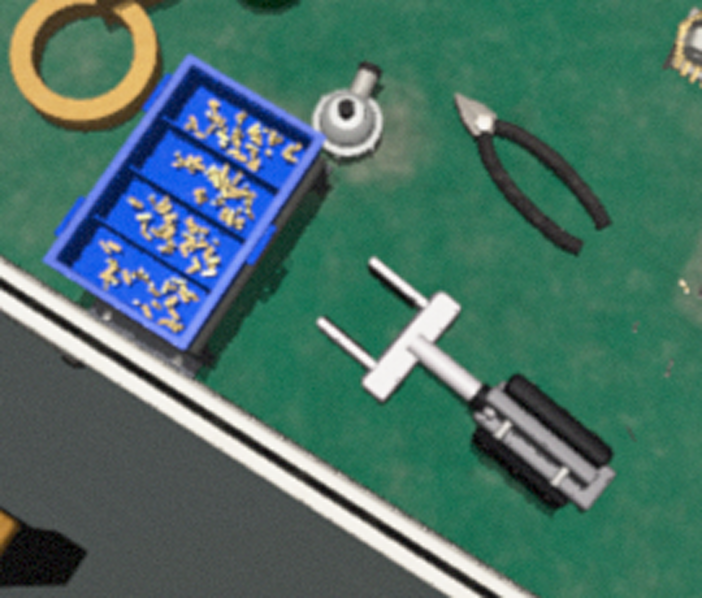

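The side crop shows the blue case on the shelf, with the white guide's end just visible under it at about pixel (327,196). The reacher is lying with its jaws toward the mouth, and a white frame stands nearer the camera. The top crop shows the reacher, the cutters and the housing clearly. Next I'll look at the full views and the geometry.

View pics/side0.png

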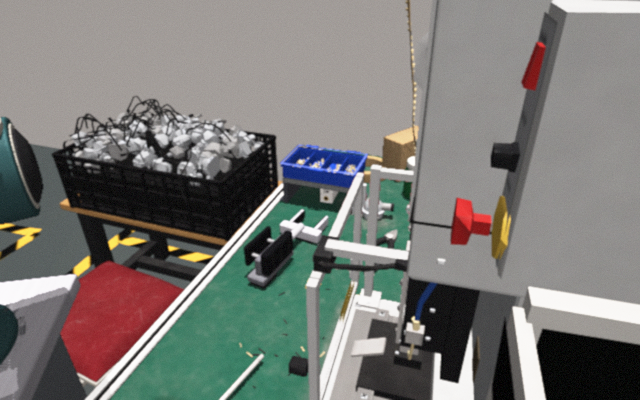

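View pics/top0.png

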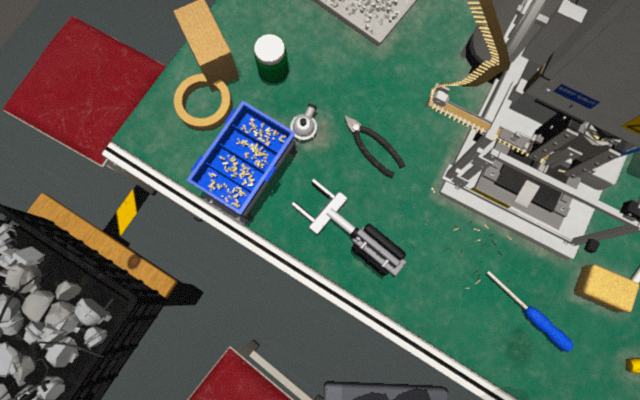

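Run:
```python
from h import *
pt=read_camera("top"); ps=read_camera("side")
import pickle; pickle.dump((pt,ps),open("p0.pkl","wb"))
C=cloud(pt); S=cloud(ps)
# reacher points from top
m=(pt["depth"]>0)
for nm,P,mm in(("top",C,m),("side",S,ps["depth"]>0)):
    b=mm&(P[...,0]>.4)&(P[...,0]<.66)&(P[...,1]>.03)&(P[...,1]<.27)
    for lo,hi in((-.01,.005),(.005,.015),(.015,.03),(.03,.045),(.045,.058),(.058,.07),(.07,.1)):
        q=P[b&(P[...,2]>lo)&(P[...,2]<hi)]
        if len(q)>10: print(nm,lo,len(q),q.mean(0),q[:,:2].min(0),q[:,:2].max(0))
# grip top
for nm,P,mm in(("top",C,m),("side",S,ps["depth"]>0)):
    b=mm&(P[...,0]>.42)&(P[...,0]<.56)&(P[...,1]>.04)&(P[...,1]<.17)&(P[...,2]>.055)&(P[...,2]<.072)
    q=P[b][:,:2].astype(np.float32); print(nm,"grip rect",cv2.minAreaRect(q),np.median(P[b][:,2]))
b=m&(C[...,0]>.52)&(C[...,0]<.66)&(C[...,1]>.14)&(C[...,1]<.27)&(C[...,2]>.014)&(C[...,2]<.034)
q=C[b][:,:2].astype(np.float32); print("head rect",cv2.minAreaRect(q),len(q),np.median(C[b][:,2]))
b=m&(C[...,2]>.085)&(C[...,2]<.105)&(C[...,0]>.5)&(C[...,1]>.2)&(C[...,1]<.45)&(C[...,0]<.8)
q=C[b][:,:2].astype(np.float32); r=cv2.minAreaRect(q);print("case rect",r,cv2.boxPoints(r),len(q))
# frame in side
for uv in((335,230),(380,185),(400,245),(320,300),(500,200),(430,300),(280,190),(100,200)): print(uv,at_depth(ps,uv))
```

```text
top -0.01 14777 [0.5311 0.1485 0.0003] [0.4  0.03] [0.66 0.27]
top 0.005 277 [0.6176 0.1218 0.0103] [0.4039 0.0337] [0.6595 0.2677]
top 0.015 1223 [0.5352 0.1691 0.0228] [0.4488 0.0538] [0.6558 0.2599]
top 0.03 422 [0.5188 0.1499 0.0353] [0.4483 0.0772] [0.563  0.1981]
top 0.045 472 [0.4926 0.1094 0.0512] [0.4476 0.0692] [0.658  0.2693]
top 0.058 711 [0.4931 0.1069 0.0635] [0.4474 0.0612] [0.659  0.2693]
side -0.01 5692 [0.5074 0.1213 0.0001] [0.4    0.0301] [0.66   0.2699]
side 0.005 287 [0.533  0.1447 0.0107] [0.447  0.0516] [0.6148 0.2552]
side 0.015 887 [0.5297 0.1484 0.0222] [0.4475 0.0502] [0.6149 0.257 ]
side 0.03 541 [0.4924 0.1045 0.0372] [0.4452 0.0581] [0.5609 0.1929]
side 0.045 475 [0.49   0.1013 0.0514] [0.4453 0.0589] [0.6596 0.2699]
side 0.058 512 [0.494  0.1044 0.0626] [0.4457 0.0593] [0.6599 0.27  ]
side 0.07 25 [0.6568 0.2678 0.0859] [0.647  0.2628] [0.6599 0.2699]
top grip rect ((0.48953303694725037, 0.10846257209777832), (0.08220367878675461, 0.05385737866163254), 51.38212203979492) 0.06353098351051534
side grip rect ((0.48732447624206543, 0.10488729178905487), (0.08365708589553833, 0.052766017615795135), 51.99781036376953) 0.06270067956717296
head rect ((0.5559428334236145, 0.193693608045578), (0.1208232045173645, 0.08580396324396133), 51.68994903564453) 981 0.024641038905457546
case rect ((0.6669251918792725, 0.3855704367160797), (0.23040945827960968, 0.1812807321548462), 53.682037353515625) [[0.5257 0.3464]
 [0.6717 0.2391]
 [0.8082 0.4247]
 [0.6621 0.5321]] 1785
(335, 230) [ 0.5497 -0.1472  0.2457]
(380, 185) [ 0.7738  0.3712 -0.0007]
(400, 245) [ 0.7399  0.1329 -0.0014]
(320, 300) [0.5612 0.0099 0.0022]
(500, 200) [ 0.6154 -0.3062  0.3655]
(430, 300) [ 0.6324 -0.2109  0.1942]
(280, 190) [ 0.5366  0.406  -0.0077]
(100, 200) [-0.0117  0.7965 -0.1981]
```

Run:
```python
from h import *
import pickle; pt,ps=pickle.load(open("p0.pkl","rb"))
for t in ["low_shelf","guide","reacher","grip_mid","jaw_mid","mouth","cutters","spare_housing"]:
    a=landmark_of(t,pt);b=landmark_of(t,ps)
    if a and b: print(t,*tri(pt,a[0]["at"],ps,b[0]["at"]),a[0]["conf"],b[0]["conf"])
C=cloud(pt); m=pt["depth"]>0; S=cloud(ps); 
for nm,im,P in(("top",pt["image"],C),("side",ps["image"],S)):
    hsv=cv2.cvtColor(im,cv2.COLOR_RGB2HSV)
    blue=((hsv[...,0]>100)&(hsv[...,0]<130)&(hsv[...,1]>120)&(P[...,0]>.5)&(P[...,1]>.2)&(P[...,1]<.5)&(P[...,0]<.8)).astype(np.uint8)
    for lo,hi in((.088,.104),(.052,.088)):
        b=(blue>0)&(P[...,2]>lo)&(P[...,2]<hi)
        q=P[b][:,:2].astype(np.float32); r=cv2.minAreaRect(q); print(nm,lo,len(q),r)
# obstacles
for nm,P,d in(("top",C,pt["depth"]),("side",S,ps["depth"])):
    a=(d>0)&(P[...,2]>.03)&(P[...,1]<.05)&(P[...,1]>-.75)&(P[...,0]>-.1)
    q=P[a]; r=np.hypot(q[:,0],q[:,1]); az=np.degrees(np.arctan2(q[:,1],q[:,0]))
    for k in range(-80,10,10):
        s=(az>=k)&(az<k+10)
        if s.sum()>5:
            i=r[s].argmin(); print(nm,k,s.sum(),"rmin",r[s].min(),q[s][i],"zmax r<.75",q[s][r[s]<.75][:,2].max() if (r[s]<.75).any() else None, "r<.6",q[s][r[s]<.6][:,2].max() if (r[s]<.6).any() else None)
```

```text
low_shelf [ 0.6341  0.3412 -0.0047] 0.010004066424354901 0.98 0.84
reacher [0.4881 0.1052 0.0032] 0.003948259122332153 0.78 0.62
grip_mid [0.4895 0.1067 0.0505] 0.0011695684662616174 0.59 0.56
jaw_mid [0.5877 0.228  0.0076] 0.001705789289359544 0.73 0.92
mouth [0.6049 0.3018 0.0253] 0.001952935173638129 0.68 0.66
cutters [ 0.6932  0.1211 -0.0011] 0.009320410556955493 0.81 0.49
spare_housing [ 0.7257  0.2472 -0.0032] 0.002378054436991629 0.79 0.6
top 0.088 1450 ((0.6337200999259949, 0.3433090150356293), (0.12044788151979446, 0.1678682416677475), 60.17810821533203)
top 0.052 3479 ((0.6311331391334534, 0.3437284231185913), (0.10219959169626236, 0.16226378083229065), 60.11294174194336)
side 0.088 497 ((0.63069748878479, 0.3411865830421448), (0.12182892113924026, 0.16764773428440094), 60.61015319824219)
side 0.052 1581 ((0.6316173076629639, 0.3420902490615845), (0.10685008019208908, 0.15997041761875153), 59.90166091918945)
top -40 1443 rmin 0.49738260380785887 [ 0.4301 -0.2498  0.0324] zmax r<.75 0.04260365693912582 r<.6 0.04260365693912582
top -30 2652 rmin 0.4977563609701793 [ 0.4317 -0
[... 283 characters left out ...]
.6 0.24803666460079965
top 0 2173 rmin 0.6731556901526221 [0.6732 0.0018 0.3792] zmax r<.75 0.4682133410592936 r<.6 None
side -40 2119 rmin 0.7031077556674451 [ 0.6081 -0.353   0.2946] zmax r<.75 0.30155862525028554 r<.6 None
side -30 83139 rmin 0.533057933002075 [ 0.4885 -0.2134  0.1371] zmax r<.75 0.4748638180723032 r<.6 0.27888780115803463
side -20 15295 rmin 0.5572315354749204 [ 0.526  -0.1838  0.071 ] zmax r<.75 0.27082151823649303 r<.6 0.27082151823649303
side -10 4906 rmin 0.1641413416593396 [ 0.1641 -0.0019  0.2188] zmax r<.75 0.40789829307740266 r<.6 0.27858941433002826
side 0 2258 rmin 0.15083273213565296 [0.1492 0.022  0.1935] zmax r<.75 0.44087432143644756 r<.6 0.3154847448326753
```

```bash
cat >> h.py <<'E'
SC=np.array([.632,.3425]);SY=np.radians(60.1)
def to_shelf(P):
    d=np.atleast_2d(P)[:,:2]-SC; c,s=np.cos(SY),np.sin(SY)
    return np.c_[d@[c,s],d@[-s,c],np.atleast_2d(P)[:,2]]
def rows(wps,s=None):
    """wps: (x,y,z,yaw_deg of tool x) -> slide cm, rot rows, tool vertical"""
    s=s or read_state(); R0=R.from_rotvec(s["tcp_rot"]);p0=np.array(s["tool_pos"]);sl=[];dr=[]
    for x,y,z,yw in wps:
        c,t=np.cos(np.radians(yw)),np.sin(np.radians(yw))
        Rt=R.from_matrix(np.array([[c,t,0],[t,-c,0],[0,0,-1.]]))
        sl.append([round(float(v),2) for v in R0.inv().apply(np.array([x,y,z])-p0)*100]); dr.append([round(float(v),3) for v in (R0.inv()*Rt).as_rotvec()])
    print('"slide":',sl,'\n"delta_rot":',dr)
def yaw(s):
    m=R.from_rotvec(s["tcp_rot"]).as_matrix(); return np.degrees(np.arctan2(m[1,0],m[0,0]))
E
python3 - <<'E'
from h import *
import pickle; pt,ps=pickle.load(open("p0.pkl","rb"))
S=cloud(ps)
im=ps["image"].astype(int); g=(im.min(-1)>140)
sub=np.zeros_like(g); sub[182:206,312:342]=1
b=g&sub&(ps["depth"]>0)
Q=to_shelf(S[b])
print(len(Q)); 
print(np.c_[np.argwhere(b)[:,::-1],Q*1000].astype(int)[::3])
# grip faces: black, z .045-.07 
for nm,p in(("top",pt),("side",ps)):
    P=cloud(p); i=p["image"].max(-1)
    b=(i<70)&(P[...,0]>.42)&(P[...,0]<.56)&(P[...,1]>.04)&(P[...,1]<.17)&(P[...,2]>.057)&(P[...,2]<.072)
    print(nm,cv2.minAreaRect(P[b][:,:2].astype(np.float32)),b.sum())
s=read_state(); print(yaw(s))
import math
w=[]
for k in range(1,9):
    f=k/8; w.append((.2544+f*(.147-.2544),-.6245+f*(-.404+.6245),.238+min(1,f*1.5)*.122,22.2))
az=-70.
for k in range(1,5):
    az+=5; w.append((.43*math.cos(math.radians(az)),.43*math.sin(math.radians(az)),.36,22.2+30*(k/16.6)))
rows(w)
E
```

```text
106
[[321 189 -25  -1  33]
 [322 190 -28  -5  32]
 [322 191 -27  -4  29]
 [330 191 -26 -22  32]
 [321 192 -25  -1  25]
 [324 192 -20  -6  23]
 [331 192 -25 -24  29]
 [322 193 -27  -4  24]
 [325 193 -24 -10  23]
 [328 193 -26 -18  26]
 [331 193 -26 -25  27]
 [322 194 -25  -4  20]
 [325 194 -23 -10  20]
 [328 194 -24 -17  22]
 [331 194 -26 -25  24]
 [322 195 -27  -4  19]
 [325 195 -25 -11  19]
 [328 195 -26 -18  21]
 [331 195 -23 -24  20]
 [322 196 -25  -3  15]
 [329 196 -26 -20  19]
 [332 196 -21 -25  17]
 [329 197 -28 -21  17]
 [332 197 -18 -24  12]
 [329 198 -25 -20  13]
 [332 198 -19 -25  11]
 [323 199 -27  -6   9]
 [331 199 -27 -25  12]
 [322 200 -25  -3   5]
 [329 200 -26 -20   8]
 [321 201 -27  -2   3]
 [324 201 -25  -8   3]
 [327 201 -25 -15   4]
 [330 201 -24 -22   5]
 [328 202 -26 -18   3]
 [331 202 -26 -25   4]]
top ((0.48976317048072815, 0.10879354923963547), (0.08195284754037857, 0.053845055401325226), 50.28900909423828) 698
side ((0.48745638132095337, 0.10505606234073639), (0.08322873711585999, 0.052766017615795135), 51.99781036376953) 495
22.16244322069847
"slide": [[-0.2, -3.13, -2.16], [-0.41, -6.19, -4.45], [-0.61, -9.24, -6.74], [-0.81, -12.3, -9.02], [-1.02, -15.36, -11.31], [-1.22, -18.42, -12.07], [-1.42, -21.48, -12.07], [-1.63, -24.54, -12.07], [2.13, -24.55, -12.07], [5.86, -24.9, -12.07], [9.55, -25.57, -12.07], [13.17, -26.57, -12.07]] 
"delta_rot": [[-0.0, -0.0, -0.001], [-0.0, -0.0, -0.001], [-0.0, -0.0, -0.001], [-0.0, -0.0, -0.001], [-0.0, -0.0, -0.001], [-0.0, -0.0, -0.001], [-0.0, -0.0, -0.001], [-0.0, -0.0, -0.001], [-0.0, -0.0, -0.032], [-0.0, -0.0, -0.064], [-0.0, -0.0, -0.095], [-0.0, -0.0, -0.127]]
```

The guide's front face is at shelf x ≈ -25 mm, with its centre at y ≈ -13 mm. Next I'll move the arm up, retract it and swing it round.

Request:
play_rows:
  slide:
    - [-0.2,-3.1,-2.2]
    - [-0.4,-6.2,-4.5]
    - [-0.6,-9.2,-6.7]
    - [-0.8,-12.3,-9.0]
    - [-1.0,-15.4,-11.3]
    - [-1.2,-18.4,-12.1]
    - [-1.4,-21.5,-12.1]
    - [-1.6,-24.5,-12.1]
    - [2.1,-24.6,-12.1]
    - [5.9,-24.9,-12.1]
    - [9.6,-25.6,-12.1]
    - [13.2,-26.6,-12.1]
  delta_rot:
    - [0,0,0]
    - [0,0,0]
    - [0,0,0]
    - [0,0,0]
    - [0,0,0]
    - [0,0,0]
    - [0,0,0]
    - [0,0,0]
    - [0,0,-0.03]
    - [0,0,-0.06]
    - [0,0,-0.1]
    - [0,0,-0.13]
  hand: 1

```text
time: 4.2
tool_pos: [0.2774, -0.3283, 0.3608]
tcp_rot: [3.036, 0.803, 0.001]
wrist_force: [1.2, 0.6, -0.7]
width: 1.001
```

Run:
```python
from h import *
import math
s=read_state(); print(s["tool_pos"],yaw(s),s["q"])
x,y,z=s["tool_pos"]; az=math.degrees(math.atan2(y,x)); y0=yaw(s)
w=[]
for k in range(1,13):
    a=az+5*k; w.append((.43*math.cos(math.radians(a)),.43*math.sin(math.radians(a)),.36,y0+(52-y0)*k/12))
print(az); rows(w)
# guide fit
import pickle; pt,ps=pickle.load(open("p0.pkl","rb"))
S=cloud(ps)
g=(ps["image"].min(-1)>140); sub=np.zeros_like(g); sub[182:206,312:342]=1
Q=to_shelf(S[g&sub&(ps["depth"]>0)])
F=Q[(Q[:,1]<0)&(Q[:,1]>-23)&(Q[:,0]<-.022)] if False else Q[(Q[:,1]>-.022)&(Q[:,0]<-.02)]
k=np.polyfit(F[:,1],F[:,0],1); print("front",len(F),k, F[:,0].mean(), Q[:,1].min(),Q[:,1].max())
```

```text
[ 0.2774 -0.3283  0.3608] 29.614648139910383 [-0.9272 -0.2687  1.9165  0.0001  1.4921  0.1267]
-49.799948108044546
"slide": [[3.66, -0.83, 0.08], [7.22, -1.99, 0.08], [10.67, -3.46, 0.07], [13.98, -5.23, 0.07], [17.13, -7.28, 0.07], [20.08, -9.59, 0.07], [22.82, -12.15, 0.06], [25.33, -14.94, 0.06], [27.58, -17.94, 0.06], [29.56, -21.13, 0.05], [31.26, -24.47, 0.05], [32.66, -27.95, 0.04]] 
"delta_rot": [[0.002, -0.0, -0.033], [0.002, -0.0, -0.065], [0.002, -0.0, -0.098], [0.002, -0.0, -0.13], [0.002, -0.0, -0.163], [0.002, -0.0, -0.195], [0.002, -0.0, -0.228], [0.002, -0.0, -0.26], [0.002, -0.0, -0.293], [0.002, -0.0, -0.326], [0.002, -0.0, -0.358], [0.002, -0.0, -0.391]]
front 73 [-0.0256 -0.0267] -0.026411683403011737 -0.025894451425254355 -0.0015804090098471351
```

Request:
play_rows:
  slide:
    - [3.7,-0.8,0]
    - [7.2,-2.0,0]
    - [10.7,-3.5,0]
    - [14.0,-5.2,0]
    - [17.1,-7.3,0]
    - [20.1,-9.6,0]
    - [22.8,-12.2,0]
    - [25.3,-14.9,0]
    - [27.6,-17.9,0]
    - [29.6,-21.1,0]
    - [31.3,-24.5,0]
    - [32.7,-28.0,0]
  delta_rot:
    - [0,0,-0.033]
    - [0,0,-0.065]
    - [0,0,-0.1]
    - [0,0,-0.13]
    - [0,0,-0.163]
    - [0,0,-0.195]
    - [0,0,-0.23]
    - [0,0,-0.26]
    - [0,0,-0.293]
    - [0,0,-0.326]
    - [0,0,-0.36]
    - [0,0,-0.39]

```text
time: 5.2
tool_pos: [0.4233, 0.0787, 0.3606]
tcp_rot: [2.821, 1.378, 0.002]
wrist_force: [0.8, 0.4, 0.2]
width: 0.998
```

Run:
```python
from h import *
s=read_state(); print(s["tool_pos"],yaw(s),s["q"],s["time"])
x,y,z=s["tool_pos"]
T=np.array([.4895,.1065,.033]); 
w=[]
for k in range(1,8):
    f=k/7; w.append((x+f*(T[0]-x),y+f*(T[1]-y),z+f*(.20-z),52))
for k in range(1,6): w.append((T[0],T[1],.20-.02*k,52))
rows(w)
```

```text
[0.4233 0.0787 0.3606] 52.05344995757849 [ 0.1269 -0.2672  1.9157 -0.0013  1.4912  0.7893] 5.2
"slide": [[0.89, 0.5, 2.3], [1.79, 0.99, 4.59], [2.68, 1.49, 6.89], [3.58, 1.99, 9.18], [4.47, 2.48, 11.48], [5.37, 2.98, 13.77], [6.26, 3.48, 16.07], [6.26, 3.47, 18.07], [6.26, 3.47, 20.07], [6.26, 3.46, 22.07], [6.26, 3.46, 24.07], [6.26, 3.45, 26.07]] 
"delta_rot": [[0.002, -0.0, 0.001], [0.002, -0.0, 0.001], [0.002, -0.0, 0.001], [0.002, -0.0, 0.001], [0.002, -0.0, 0.001], [0.002, -0.0, 0.001], [0.002, -0.0, 0.001], [0.002, -0.0, 0.001], [0.002, -0.0, 0.001], [0.002, -0.0, 0.001], [0.002, -0.0, 0.001], [0.002, -0.0, 0.001]]
```

Request:
play_rows:
  slide:
    - [0.9,0.5,2.3]
    - [1.8,1.0,4.6]
    - [2.7,1.5,6.9]
    - [3.6,2.0,9.2]
    - [4.5,2.5,11.5]
    - [5.4,3.0,13.8]
    - [6.3,3.5,16.0]
    - [6.3,3.5,18.0]
    - [6.3,3.5,20.0]
    - [6.3,3.5,22.0]
    - [6.3,3.5,24.0]
    - [6.3,3.5,26.0]
  delta_rot:
    - [0,0,0]
    - [0,0,0]
    - [0,0,0]
    - [0,0,0]
    - [0,0,0]
    - [0,0,0]
    - [0,0,0]
    - [0,0,0]
    - [0,0,0]
    - [0,0,0]
    - [0,0,0]
    - [0,0,0]

```text
time: 6.2
tool_pos: [0.4902, 0.1066, 0.0999]
tcp_rot: [2.821, 1.378, 0.003]
wrist_force: [0.8, 0.2, 0.5]
width: 1.001
```

Run:
```python
from h import *
s=read_state(); print(s["tool_pos"],yaw(s))
p=read_camera("side"); save(p,"s1"); q=read_camera("top"); save(q,"t1")
a=cv2.resize(p["image"][150:310,200:440,::-1],None,fx=2.4,fy=2.4)
b=cv2.resize(q["image"][120:310,220:440,::-1],None,fx=2.0,fy=2.0)
h=max(a.shape[0],b.shape[0]); pad=lambda i:cv2.copyMakeBorder(i,0,h-i.shape[0],0,0,0)
cv2.imwrite("pics/c1.png",cv2.resize(np.hstack([pad(a),pad(b)]),(800,int(h*800/(a.shape[1]+b.shape[1])))))
```

```text
[0.4902 0.1066 0.0999] 52.060093953146804
```

View pics/c1.png

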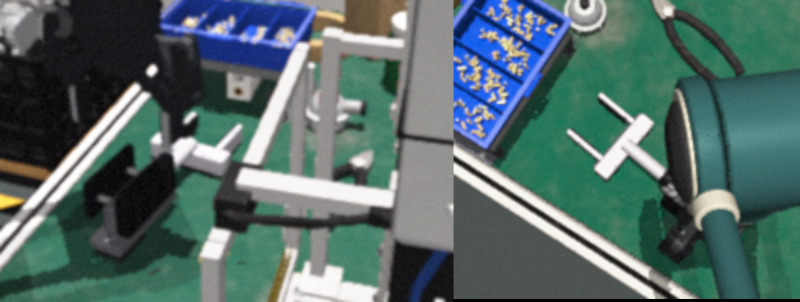

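The gripper hangs over the grip in both views, with nothing in the way, so I'll descend.

Request:
play_rows:
  slide:
    - [0,0,1.5]
    - [0,0,3.0]
    - [0,0,4.5]
    - [0,0,5.8]
    - [0,0,6.6]
    - [0,0,6.6]
    - [0,0,6.6]
  delta_rot:
    - [0,0,0]
    - [0,0,0]
    - [0,0,0]
    - [0,0,0]
    - [0,0,0]
    - [0,0,0]
    - [0,0,0]

```text
time: 6.88
tool_pos: [0.487, 0.1059, 0.0319]
tcp_rot: [-2.823, -1.378, 0.008]
wrist_force: [0.7, 0.5, 0.5]
width: 0.997
```

Request:
play_rows:
  slide:
    - [0,0,0]
    - [0,0,0]
    - [0,0,0]
    - [0,0,0]
    - [0,0,0]
    - [0,0,0]
  delta_rot:
    - [0,0,0]
    - [0,0,0]
    - [0,0,0]
    - [0,0,0]
    - [0,0,0]
    - [0,0,0]
  hand: 0.57
  force: 20

```text
time: 7.38
tool_pos: [0.4889, 0.1057, 0.0335]
tcp_rot: [2.821, 1.378, -0.003]
wrist_force: [1.1, -2.8, 6.6]
width: 0.575
```

Run:
```python
from h import *
s=read_state(); print(s["tool_pos"],yaw(s),s["width"])
p=read_camera("side"); q=read_camera("top")
a=cv2.resize(p["image"][150:310,200:440,::-1],None,fx=2.4,fy=2.4)
b=cv2.resize(q["image"][120:310,220:440,::-1],None,fx=2.0,fy=2.0)
h=max(a.shape[0],b.shape[0]); pad=lambda i:cv2.copyMakeBorder(i,0,h-i.shape[0],0,0,0)
cv2.imwrite("pics/c2.png",cv2.resize(np.hstack([pad(a),pad(b)]),(800,int(h*800/(a.shape[1]+b.shape[1])))))
for P in (p,q):
  for n in ("jaw_mid","reacher"): print(n,[(x["at"],x["conf"],at_z(P,x["at"],.014 if n=="jaw_mid" else 0)) for x in landmark_of(n,P)])
```

```text
[0.4889 0.1057 0.0335] 52.0668512319317 0.5746331632198346
jaw_mid [([310.8, 221.8], 0.88, array([0.5814, 0.2222, 0.014 ]))]
reacher [([269.5, 269.0], 0.8, array([0.4873, 0.1061, 0.    ]))]
jaw_mid [([311.1, 196.9], 0.75, array([0.5857, 0.2262, 0.014 ]))]
reacher []
```

View pics/c2.png

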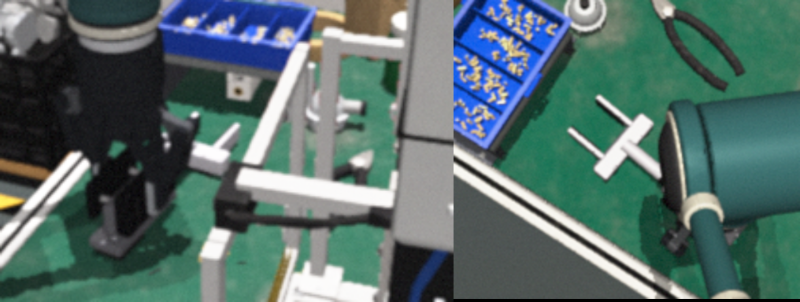

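```bash
cat >> h.py <<'E'
def jaws(nm="top"):
    """white head+jaws points in tool-yaw frame relative to TCP (mm)"""
    p=read_camera(nm); s=read_state(); P=cloud(p); yw=np.radians(yaw(s)); c,t=np.cos(yw),np.sin(yw)
    d=P[...,:2]-np.array(s["tool_pos"])[:2]; X=d@[c,t]; Y=d@[-t,c]
    i=p["image"]; w=(i.min(-1)>110)&(p["depth"]>0)&(P[...,2]>.008)&(P[...,2]<.034)&(X>.09)&(X<.185)&(abs(Y)<.06)
    return p,s,X[w]*1e3,Y[w]*1e3,P[...,2][w]*1e3
E
python3 - <<'E'
from h import *
for nm in("top","side"):
    p,s,X,Y,Z=jaws(nm)
    r=cv2.minAreaRect(np.c_[X,Y].astype(np.float32)); print(nm,len(X),r)
    h=(X<122); print(" head x",np.percentile(X,[1,99]),"y",np.percentile(Y[h],[1,99]),Z.mean())
    for sgn in(1,-1):
        j=(X>126)&(Y*sgn>0)
        if j.sum()>5: print(" jaw",sgn,j.sum(),np.percentile(Y[j],[3,50,97]),X[j].max(),np.polyfit(X[j],Y[j],1),Z[j].mean())
E
```

```text
top 773 ((130.72621154785156, 1.40869140625), (86.17888641357422, 81.2165298461914), 89.09800720214844)
 head x [ 92.9172 169.9405] y [-39.4706  43.9184] 24.617031213063647
 jaw 1 100 [23.6161 27.1332 29.7283] 171.75074839616704 [-0.0033 27.4253] 23.5442141880134
 jaw -1 83 [-26.1752 -23.0674 -20.1995] 170.97782158792447 [ -0.0001 -23.0247] 24.410065184642516
side 373 ((132.1230010986328, -2.2230224609375), (78.92182922363281, 70.11206817626953), 88.83293914794922)
 head x [ 97.4834 165.8645] y [-40.9675  28.7724] 20.03510210683411
 jaw 1 9 [22.8529 25.9435 27.7319] 167.7366362982529 [-0.0724 37.4209] 24.317055586331545
 jaw -1 100 [-26.2933 -25.0004 -18.0695] 166.73275975127038 [  0.0015 -24.0272] 19.627014559121516
```

Run:
```python
from h import *
s=read_state(); x,y,z=s["tool_pos"]; y0=yaw(s); print(s["wrist_force"],s["torque"])
w=[]
for k in list(range(1,11))+[10,10]:
    f=k/10; w.append((x+f*(.5252-x),y+f*(.1214-y),z+.0005,y0+f*(61-y0)))
rows(w)
```

```text
[ 1.629  -2.3283  5.2468] [-0.4947 -0.0851 -0.0183]
"slide": [[0.35, 0.19, -0.05], [0.69, 0.38, -0.05], [1.04, 0.57, -0.05], [1.39, 0.76, -0.05], [1.74, 0.95, -0.05], [2.08, 1.14, -0.06], [2.43, 1.33, -0.06], [2.78, 1.52, -0.06], [3.12, 1.71, -0.06], [3.47, 1.9, -0.06], [3.47, 1.9, -0.06], [3.47, 1.9, -0.06]] 
"delta_rot": [[0.001, 0.003, -0.016], [0.0, 0.003, -0.031], [0.0, 0.003, -0.047], [0.0, 0.003, -0.062], [0.0, 0.003, -0.078], [0.0, 0.003, -0.094], [0.0, 0.003, -0.109], [0.0, 0.003, -0.125], [0.0, 0.003, -0.14], [0.0, 0.003, -0.156], [0.0, 0.003, -0.156], [0.0, 0.003, -0.156]]
```

Request:
play_rows:
  slide:
    - [0.35,0.2,-0.05]
    - [0.7,0.4,-0.05]
    - [1.05,0.6,-0.05]
    - [1.4,0.75,-0.05]
    - [1.75,0.95,-0.05]
    - [2.1,1.15,-0.05]
    - [2.45,1.35,-0.05]
    - [2.8,1.5,-0.05]
    - [3.1,1.7,-0.05]
    - [3.5,1.9,-0.05]
    - [3.5,1.9,-0.05]
    - [3.5,1.9,-0.05]
  delta_rot:
    - [0,0.003,-0.016]
    - [0,0.003,-0.031]
    - [0,0.003,-0.047]
    - [0,0.003,-0.062]
    - [0,0.003,-0.078]
    - [0,0.003,-0.094]
    - [0,0.003,-0.11]
    - [0,0.003,-0.125]
    - [0,0.003,-0.14]
    - [0,0.003,-0.156]
    - [0,0.003,-0.156]
    - [0,0.003,-0.156]

```text
time: 8.78
tool_pos: [0.5258, 0.1219, 0.0339]
tcp_rot: [2.707, 1.594, 0.001]
wrist_force: [0.8, 0.1, -1.7]
width: 0.571
```

Run:
```python
from h import *
s=read_state(); print(s["tool_pos"],yaw(s),s["width"],s["wrist_force"],s["torque"])
for nm in("top","side"):
    p,s,X,Y,Z=jaws(nm)
    for sgn in(1,-1):
        j=(X>126)&(X<165)&(Y*sgn>0)
        if j.sum()>5: print(nm,sgn,j.sum(),np.percentile(Y[j],[3,50,97]),X[j].max(),np.polyfit(X[j],Y[j],1),Z[j].mean())
    save(p,"d_"+nm)
    if nm=="side":
        b=p["image"][150:250,240:400,::-1]; cv2.imwrite("pics/c3.png",cv2.resize(b,None,fx=5,fy=5,interpolation=2))
        S=cloud(p); g=(p["image"].min(-1)>140); sub=np.zeros_like(g); sub[182:206,312:342]=1
        Q=to_shelf(S[g&sub&(p["depth"]>0)]); Q=Q[Q[:,0]>-.035]
        F=Q[(Q[:,1]>-.022)]; print("guide",len(F),np.median(F[:,0]),np.percentile(Q[:,1],[2,98]),np.polyfit(F[:,1],F[:,0],1))
```

```text
[0.5258 0.1219 0.0339] 60.999263166940075 0.570517502719691 [ 0.809   0.145  -1.6731] [ 0.0642 -0.0552 -0.0947]
top 1 84 [23.0998 26.72   29.4783] 164.590356826654 [-0.0036 27.171 ] 23.865694787084987
top -1 72 [-26.2753 -23.1273 -20.2835] 164.9546988338523 [  0.0041 -23.7811] 24.304690009627816
side -1 56 [-25.47   -24.3262 -18.889 ] 164.64954260186485 [  0.0284 -27.6811] 20.461191396749296
guide 84 -0.026175110352038577 [-0.0256 -0.0006] [-0.0207 -0.0261]
```

View pics/c3.png

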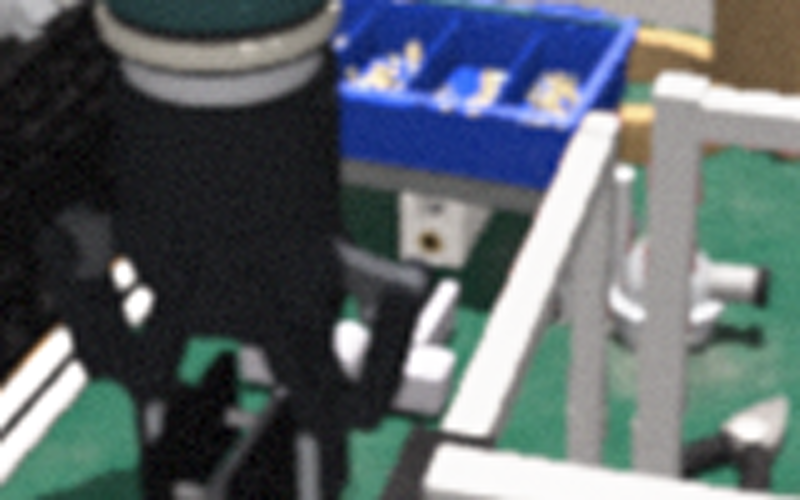

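The right jaw lines up just outside the guide's right side, and both cameras agree to about 1 mm. I'll advance.

Request:
play_rows:
  slide:
    - [0.5,0,0.03]
    - [1.0,0,0.03]
    - [1.5,0,0.03]
    - [2.0,0,0.03]
    - [2.5,0,0.03]
    - [3.0,0,0.03]
    - [3.5,0,0.03]
    - [4.0,0,0.03]
    - [4.5,0,0.03]
    - [5.0,0,0.03]
    - [5.0,0,0.03]
  delta_rot:
    - [0,0,0]
    - [0,0,0]
    - [0,0,0]
    - [0,0,0]
    - [0,0,0]
    - [0,0,0]
    - [0,0,0]
    - [0,0,0]
    - [0,0,0]
    - [0,0,0]
    - [0,0,0]

```text
time: 9.8
tool_pos: [0.5505, 0.1665, 0.0337]
tcp_rot: [2.707, 1.595, 0.003]
wrist_force: [0.4, 0.1, -2.4]
width: 0.571
```

Run:
```python
from h import *
s=read_state(); print(s["tool_pos"],to_shelf(s["tool_pos"]),yaw(s),s["width"],s["wrist_force"],s["torque"])
p=read_camera("side")
b=p["image"][150:250,240:400,::-1]; cv2.imwrite("pics/c4.png",cv2.resize(b,None,fx=5,fy=5,interpolation=2))
```

```text
[0.5505 0.1665 0.0337] [[-0.1932 -0.0171  0.0337]] 61.01059843088129 0.5713479144903456 [ 0.378   0.099  -2.3978] [-0.0189 -0.0369 -0.0274]
```

View pics/c4.png

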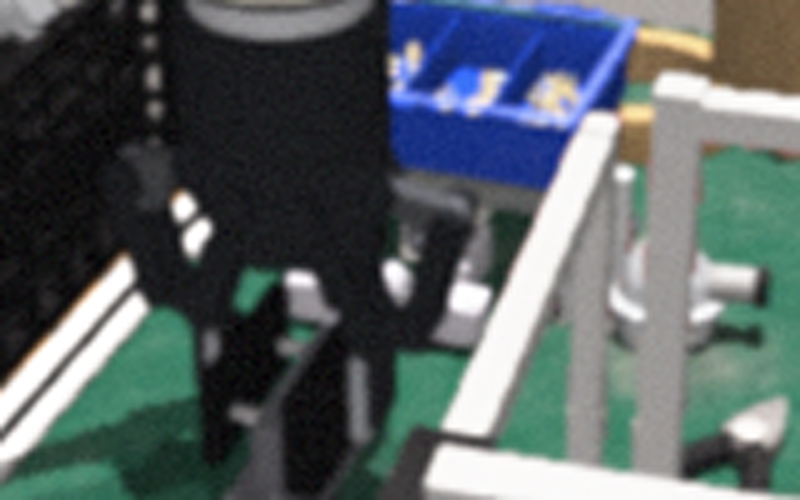

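Request:
play_rows:
  slide:
    - [0.4,0,0]
    - [0.8,0,0]
    - [1.2,0,0]
    - [1.6,0,0]
    - [2.0,0,0]
    - [2.0,0,0]
  delta_rot:
    - [0,0,0]
    - [0,0,0]
    - [0,0,0]
    - [0,0,0]
    - [0,0,0]
    - [0,0,0]

```text
time: 10.35
tool_pos: [0.5605, 0.1845, 0.0337]
tcp_rot: [-2.706, -1.595, -0.004]
wrist_force: [-0.3, 0.3, -2.0]
width: 0.576
```

Request:
play_rows:
  slide:
    - [0.4,0,0]
    - [0.8,0,0]
    - [1.2,0,0]
    - [1.6,0,0]
    - [1.9,0,0]
    - [1.9,0,0]
    - [1.9,0,0]
  delta_rot:
    - [0,0,0]
    - [0,0,0]
    - [0,0,0]
    - [0,0,0]
    - [0,0,0]
    - [0,0,0]
    - [0,0,0]

```text
time: 10.93
tool_pos: [0.57, 0.2015, 0.0337]
tcp_rot: [-2.706, -1.595, -0.005]
wrist_force: [0.5, 0.4, -2.3]
width: 0.573
```

Run:
```python
from h import *
s=read_state(); print(s["tool_pos"],to_shelf(s["tool_pos"]),yaw(s),s["width"],s["wrist_force"],s["torque"])
p=read_camera("side")
b=p["image"][150:250,240:400,::-1]; cv2.imwrite("pics/c5.png",cv2.resize(b,None,fx=5,fy=5,interpolation=2))
```

```text
[0.57   0.2015 0.0337] [[-0.1531 -0.0165  0.0337]] 61.03070726826955 0.572724735279172 [ 0.5086  0.3874 -2.255 ] [ 0.0329  0.0051 -0.0353]
```

View pics/c5.png

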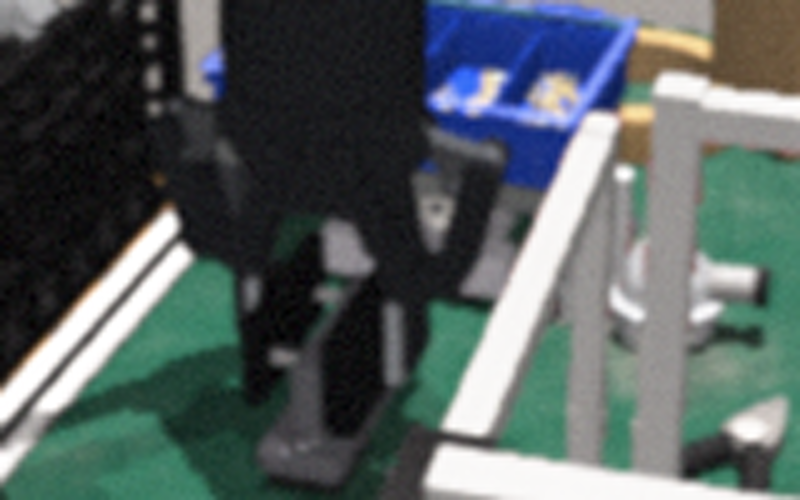

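Request:
play_rows:
  slide:
    - [0,0.07,0]
    - [0,0.13,0]
    - [0,0.2,0]
    - [0,0.2,0]
  delta_rot:
    - [0,0,0]
    - [0,0,0]
    - [0,0,0]
    - [0,0,0]
  hand: 0.525
  force: 20

```text
time: 11.32
tool_pos: [0.5716, 0.2007, 0.0342]
tcp_rot: [-2.706, -1.594, -0.005]
wrist_force: [-1.5, 1.9, 3.1]
width: 0.525
```

Request:
play_rows:
  slide:
    - [0,0.05,0]
    - [0,0.1,0]
    - [0,0.1,0]
    - [0,0.1,0]
  delta_rot:
    - [0,0,0]
    - [0,0,0]
    - [0,0,0]
    - [0,0,0]
  hand: 0.505
  force: 20

```text
time: 11.65
tool_pos: [0.5724, 0.2004, 0.0345]
tcp_rot: [-2.706, -1.594, -0.005]
wrist_force: [-2.3, 1.3, 4.6]
width: 0.503
```

Request:
play_rows:
  slide:
    - [0,0,0]
    - [0,0,0]
    - [0,0,0]
    - [0,0,0]
  delta_rot:
    - [0,0,0]
    - [0,0,0]
    - [0,0,0]
    - [0,0,0]
  hand: 0.48
  force: 20

```text
time: 11.98
tool_pos: [0.5729, 0.2003, 0.0348]
tcp_rot: [-2.706, -1.594, -0.006]
wrist_force: [-0.5, -1.1, 4.7]
width: 0.489
```

Request:
play_rows:
  slide:
    - [0,0,0]
    - [0,0,0]
    - [0,0,0]
    - [0,0,0]
  delta_rot:
    - [0,0,0]
    - [0,0,0]
    - [0,0,0]
    - [0,0,0]
  hand: 0.44
  force: 20

```text
time: 12.32
tool_pos: [0.5729, 0.2002, 0.0348]
tcp_rot: [-2.706, -1.594, -0.006]
wrist_force: [-0.2, -0.7, 3.8]
width: 0.492
```

Request:
play_rows:
  slide:
    - [0,0,0]
    - [0,0,0]
    - [0,0,0]
    - [0,0,0]
    - [0,0,0]
  delta_rot:
    - [0,0,0]
    - [0,0,0]
    - [0,0,0]
    - [0,0,0]
    - [0,0,0]
  hand: 0.4
  force: 23

```text
time: 12.73
tool_pos: [0.5729, 0.2002, 0.0348]
tcp_rot: [-2.706, -1.594, -0.006]
wrist_force: [-0.3, 0.4, 4.7]
width: 0.49
```

Run:
```python
from h import *
s=read_state(); print(s["tool_pos"],to_shelf(s["tool_pos"]),yaw(s),s["width"],s["wrist_force"],s["torque"])
p=read_camera("side")
b=p["image"][150:250,240:400,::-1]; cv2.imwrite("pics/c6.png",cv2.resize(b,None,fx=5,fy=5,interpolation=2))
```

```text
[0.5729 0.2002 0.0348] [[-0.1528 -0.0197  0.0348]] 61.01101426972756 0.49010482109175646 [-0.3439  0.3747  4.6866] [-0.0595  0.3005  0.1065]
```

View pics/c6.png

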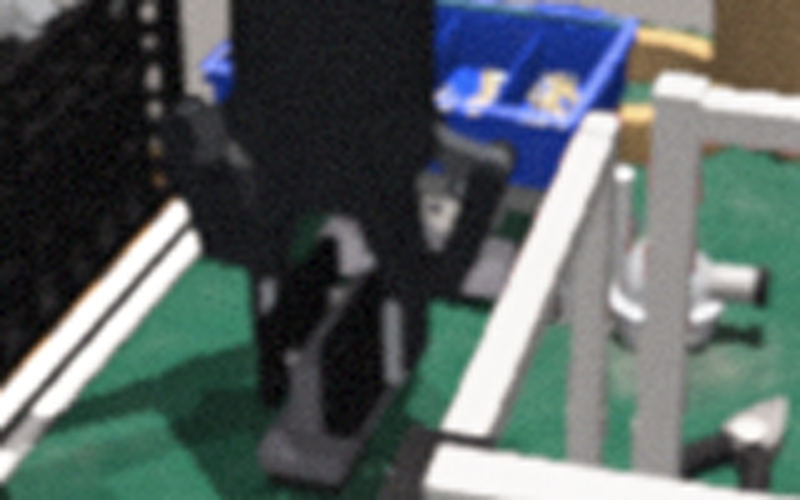

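The grip has stalled at 0.49, well short of the fully squeezed 0.447, so the jaws are on the guide. I'll draw it out gently.

Request:
play_rows:
  slide:
    - [-0.2,0,0]
    - [-0.5,0,0]
    - [-0.9,0,0]
    - [-1.3,0,0]
    - [-1.7,0,0]
    - [-2.1,0,0]
    - [-2.5,0,0]
    - [-2.9,0,0]
    - [-3.3,0,0]
    - [-3.7,0,0]
    - [-4.0,0,0]
    - [-4.0,0,0]
  delta_rot:
    - [0,0,0]
    - [0,0,0]
    - [0,0,0]
    - [0,0,0]
    - [0,0,0]
    - [0,0,0]
    - [0,0,0]
    - [0,0,0]
    - [0,0,0]
    - [0,0,0]
    - [0,0,0]
    - [0,0,0]

```text
time: 13.78
tool_pos: [0.5543, 0.1659, 0.0349]
tcp_rot: [-2.707, -1.593, -0.01]
wrist_force: [2.4, 3.7, 0.7]
width: 0.481
```

Run:
```python
from h import *
s=read_state(); print(s["tool_pos"],to_shelf(s["tool_pos"]),yaw(s),s["width"],s["wrist_force"],s["torque"])
p=read_camera("side");q=read_camera("top")
a=cv2.resize(p["image"][150:250,240:400,::-1],(640,400));b=cv2.resize(q["image"][130:230,220:340,::-1],(480,400))
cv2.imwrite("pics/c7.png",cv2.resize(np.hstack([a,b]),(800,286)))
```

```text
[0.5543 0.1659 0.0349] [[-0.1918 -0.0207  0.0349]] 60.95736186662921 0.48108541019845513 [2.3527 3.7401 0.6876] [ 0.3884 -0.1698 -0.099 ]
```

View pics/c7.png

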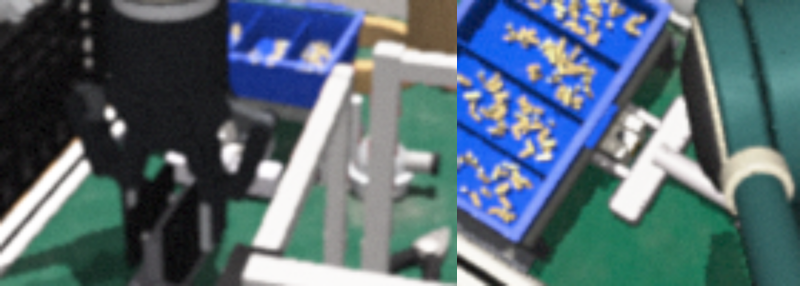

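The top view shows the guide emerging between the jaws, and the pull is about 4.4 N. I'll continue.

Request:
play_rows:
  slide:
    - [-0.3,0,0]
    - [-0.7,0,0]
    - [-1.1,0,0]
    - [-1.5,0,0]
    - [-1.9,0,0]
    - [-2.3,0,0]
    - [-2.7,0,0]
    - [-3.1,0,0]
    - [-3.5,0,0]
    - [-3.9,0,0]
    - [-4.3,0,0]
    - [-4.3,0,0]
  delta_rot:
    - [0,0,0]
    - [0,0,0]
    - [0,0,0]
    - [0,0,0]
    - [0,0,0]
    - [0,0,0]
    - [0,0,0]
    - [0,0,0]
    - [0,0,0]
    - [0,0,0]
    - [0,0,0]
    - [0,0,0]

```text
time: 14.88
tool_pos: [0.5332, 0.1274, 0.0349]
tcp_rot: [-2.707, -1.593, -0.009]
wrist_force: [1.7, 0.5, 5.1]
width: 0.489
```

Request:
play_rows:
  slide:
    - [-0.3,0,0]
    - [-0.7,0,0]
    - [-1.1,0,0]
    - [-1.5,0,0]
    - [-1.9,0,0]
    - [-2.3,0,0]
    - [-2.7,0,0]
    - [-3.1,0,0]
    - [-3.5,0,0]
    - [-3.9,0,0]
    - [-4.3,0,0]
    - [-4.3,0,0]
  delta_rot:
    - [0,0,0]
    - [0,0,0]
    - [0,0,0]
    - [0,0,0]
    - [0,0,0]
    - [0,0,0]
    - [0,0,0]
    - [0,0,0]
    - [0,0,0]
    - [0,0,0]
    - [0,0,0]
    - [0,0,0]

```text
time: 15.88
tool_pos: [0.5121, 0.0891, 0.0348]
tcp_rot: [2.708, 1.593, 0.008]
wrist_force: [1.9, 2.1, 6.6]
width: 0.487
```

Run:
```python
from h import *
s=read_state(); print(s["tool_pos"],to_shelf(s["tool_pos"]),yaw(s),s["width"],s["wrist_force"],s["torque"],s["q"])
p=read_camera("side");q=read_camera("top")
a=cv2.resize(p["image"][150:250,240:400,::-1],(640,400));b=cv2.resize(q["image"][130:230,220:340,::-1],(480,400))
cv2.imwrite("pics/c8.png",cv2.resize(np.hstack([a,b]),(800,286)))
for n,P in(("side",p),("top",q)):
    print(n,[(x["at"],x["conf"],to_shelf(at_z(P,x["at"],0))) for x in landmark_of("guide",P)[:2]])
```

```text
[0.5121 0.0891 0.0348] [[-0.2795 -0.0224  0.0348]] 60.93703620545976 0.48723962199775656 [1.8777 2.1458 6.6486] [ 0.3642 -0.1185 -0.1028] [0.1229 0.1918 2.112  0.0028 0.8329 0.6283]
side [([281.0, 248.8], 0.74, array([[-0.2155,  0.0125,  0.    ]])), ([312.5, 224.3], 0.72, array([[-0.1172, -0.015 , -0.    ]]))]
top [([307.3, 201.9], 0.79, array([[-0.1213, -0.0085,  0.    ]]))]
```

View pics/c8.png

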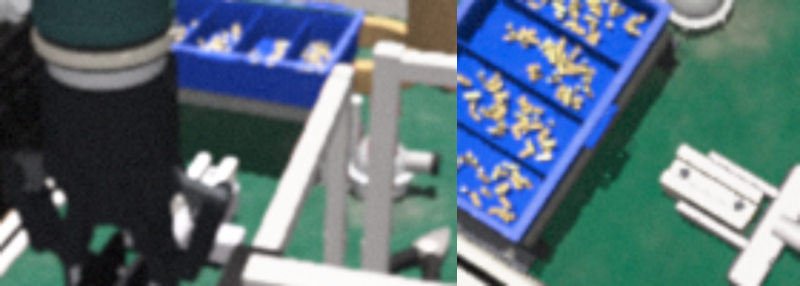

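The guide is out, with its centre at shelf x ≈ -0.12 (the top-camera landmark and the arm geometry agree). Now I'll ease the trigger off to a light pinch.

Request:
play_rows:
  slide:
    - [0,-0.1,0]
    - [0,-0.2,0]
    - [0,-0.3,0]
    - [0,-0.3,0]
    - [0,-0.3,0]
  delta_rot:
    - [0,0,0]
    - [0,0,0]
    - [0,0,0]
    - [0,0,0]
    - [0,0,0]
  hand: 0.58
  force: 20

```text
time: 16.5
tool_pos: [0.5078, 0.0902, 0.0337]
tcp_rot: [-2.707, -1.593, -0.003]
wrist_force: [0.1, 0.6, -3.2]
width: 0.585
```

Run:
```python
from h import *
s=read_state(); print(s["tool_pos"],to_shelf(s["tool_pos"]),yaw(s),s["width"],s["wrist_force"])
q=read_camera("top")
b=cv2.resize(q["image"][160:260,260:380,::-1],(720,600),interpolation=2)
cv2.imwrite("pics/c9.png",b)
```

```text
[0.5078 0.0902 0.0337] [[-0.2807 -0.0181  0.0337]] 60.96263082225007 0.5846741885775741 [ 0.1378  0.6104 -3.1546]
```

View pics/c9.png

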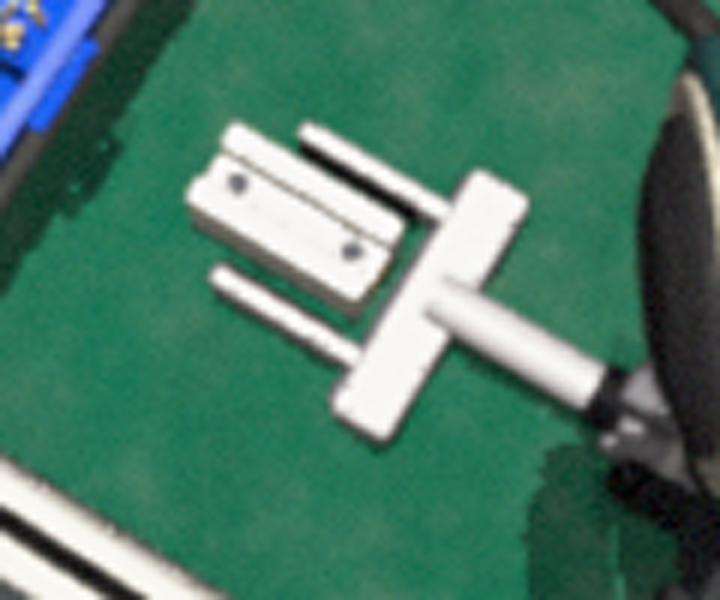

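The jaws are clear on both sides of the guide, which is standing upright. I'll back straight off.

Request:
play_rows:
  slide:
    - [-0.5,0,0]
    - [-1.2,0,0]
    - [-2.0,0,0]
    - [-2.8,0,0]
    - [-3.6,0,0]
    - [-4.4,0,0]
    - [-5.2,0,0]
    - [-6.0,0,0]
    - [-6.8,0,0]
    - [-7.5,0,0]
    - [-8.0,0,0]
    - [-8.0,0,0]
  delta_rot:
    - [0,0,0]
    - [0,0,0]
    - [0,0,0]
    - [0,0,0]
    - [0,0,0]
    - [0,0,0]
    - [0,0,0]
    - [0,0,0]
    - [0,0,0]
    - [0,0,0]
    - [0,0,0]
    - [0,0,0]

```text
time: 17.55
tool_pos: [0.4686, 0.0194, 0.0337]
tcp_rot: [-2.708, -1.592, -0.003]
wrist_force: [0.2, 0.2, -2.4]
width: 0.577
```

Request:
play_rows:
  slide:
    - [0,0,0.05]
    - [0,0,0.05]
    - [0,0,0.05]
  delta_rot:
    - [0,0,0]
    - [0,0,0]
    - [0,0,0]

```text
time: 17.8
tool_pos: [0.469, 0.0194, 0.0335]
tcp_rot: [-2.708, -1.593, -0.003]
wrist_force: [-1.4, -1.4, 0.7]
width: 0.582
```

Request:
play_rows:
  slide:
    - [0,0,0]
    - [0,0,0]
    - [0,0,0]
    - [0,0,0]
  delta_rot:
    - [0,0,0]
    - [0,0,0]
    - [0,0,0]
    - [0,0,0]
  hand: 0.66

```text
time: 18.13
tool_pos: [0.4694, 0.0196, 0.0336]
tcp_rot: [2.708, 1.593, 0.004]
wrist_force: [0.6, 0.6, -0.3]
width: 0.659
```

Request:
play_rows:
  slide:
    - [0,0,0]
    - [0,0,0]
    - [0,0,0]
    - [0,0,0]
    - [0,0,0]
    - [0,0,0]
  delta_rot:
    - [0,0,0]
    - [0,0,0]
    - [0,0,0]
    - [0,0,0]
    - [0,0,0]
    - [0,0,0]
  hand: 1

```text
time: 18.63
tool_pos: [0.4693, 0.0196, 0.0336]
tcp_rot: [-2.708, -1.593, -0.004]
wrist_force: [0.4, -0.6, 0.5]
width: 1.001
```

Run:
```python
from h import *
s=read_state(); print(s["tool_pos"],to_shelf(s["tool_pos"]),yaw(s),s["width"],s["wrist_force"])
p=read_camera("side");q=read_camera("top")
a=cv2.resize(p["image"][150:310,200:440,::-1],(600,400));b=cv2.resize(q["image"][140:300,260:440,::-1],(450,400))
cv2.imwrite("pics/c10.png",cv2.resize(np.hstack([a,b]),(800,305)))
```

```text
[0.4693 0.0196 0.0336] [[-0.361  -0.02    0.0336]] 60.94519119673282 1.0011308830944328 [ 0.3544 -0.6063  0.5438]
```

View pics/c10.png

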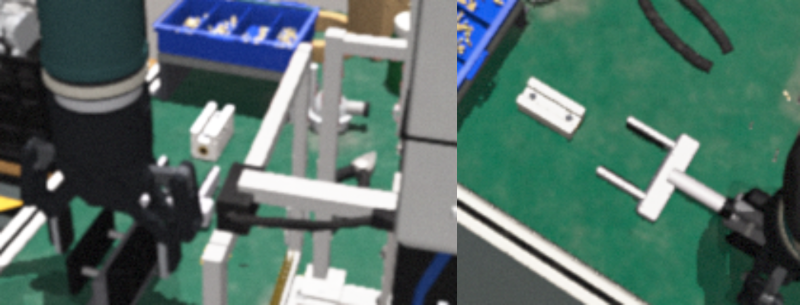

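The guide is standing clear and the jaws are well back. I'll raise the gripper off the reacher.

Request:
play_rows:
  slide:
    - [0,0,-0.8]
    - [0,0,-2.0]
    - [0,0,-3.5]
    - [0,0,-5.0]
    - [0,0,-6.5]
    - [0,0,-8.0]
    - [0,0,-10.0]
    - [0,0,-12.0]
    - [0,0,-14.0]
    - [0,0,-16.0]
    - [0,0,-16.0]
    - [0,0,-16.0]
  delta_rot:
    - [0,0,0]
    - [0,0,0]
    - [0,0,0]
    - [0,0,0]
    - [0,0,0]
    - [0,0,0]
    - [0,0,0]
    - [0,0,0]
    - [0,0,0]
    - [0,0,0]
    - [0,0,0]
    - [0,0,0]

```text
time: 19.73
tool_pos: [0.4701, 0.0193, 0.1955]
tcp_rot: [2.706, 1.592, 0.009]
wrist_force: [-0.7, -0.6, -1.0]
width: 1.0
```

Run:
```python
from h import *
import pickle; pt,ps=pickle.load(open("p0.pkl","rb"))
s=read_state(); print(s["tool_pos"],s["width"],s["wrist_force"])
p=read_camera("side");q=read_camera("top")
a=cv2.resize(p["image"][150:310,200:440,::-1],(600,400));b=cv2.resize(q["image"][120:300,220:440,::-1],(489,400))
cv2.imwrite("pics/c11.png",cv2.resize(np.hstack([a,b]),(800,294)))
P=cloud(q); Q=to_shelf(P.reshape(-1,3)); w=(q["image"].min(-1)>110).ravel()&(q["depth"]>0).ravel()
g=w&(Q[:,2]>.026)&(Q[:,2]<.042)&(Q[:,0]>-.2)&(Q[:,0]<-.06)&(abs(Q[:,1])<.06)
print("guide",cv2.minAreaRect(Q[g][:,:2].astype(np.float32)),np.median(Q[g][:,2]))
g=w&(Q[:,2]>.012)&(Q[:,2]<.034)&(Q[:,0]>-.27)&(Q[:,0]<-.165)&(abs(Q[:,1]+.015)<.06)
print("head+jaws",cv2.minAreaRect(Q[g][:,:2].astype(np.float32)),np.median(Q[g][:,2]))
g=(q["depth"]>0).ravel()&(Q[:,2]>.055)&(Q[:,2]<.075)&(Q[:,0]>-.43)&(Q[:,0]<-.3)&(abs(Q[:,1]+.015)<.06)
if g.sum()>5: print("grip top",g.sum(),np.median(Q[g][:,2]))
for n in("cutters","spare_housing","guide","jaw_mid"):
  for old,new in((pt,q),(ps,p)):
    f=lambda z:[(np.round(x["at"],1),round(x["conf"],2)) for x in landmark_of(n,z)[:1]]
    print(n,f(new))
s=read_state();print(s["time"])
```

```text
[0.4701 0.0193 0.1955] 0.9997401846609367 [-0.6737 -0.6273 -1.028 ]
guide ((-0.14478950202465057, -0.014561682939529419), (0.10630804300308228, 0.058840710669755936), 2.0216658115386963) 0.033891595528783514
head+jaws ((-0.2298469841480255, -0.017989739775657654), (0.08022842556238174, 0.08583905547857285), 0.44245943427085876) 0.024339646241425594
grip top 577 0.06344358800252803
cutters [(array([368.6, 142. ]), 0.57)]
cutters [(array([378.6, 252.2]), 0.74)]
spare_housing [(array([303.8, 123.7]), 0.93)]
spare_housing [(array([375.4, 216. ]), 0.52)]
guide [(array([303.8, 199.8]), 0.56)]
guide [(array([312.1, 224.9]), 0.67)]
jaw_mid [(array([349.8, 220. ]), 0.89)]
jaw_mid [(array([300. , 241.1]), 0.97)]
20.2333
```

View pics/c11.png

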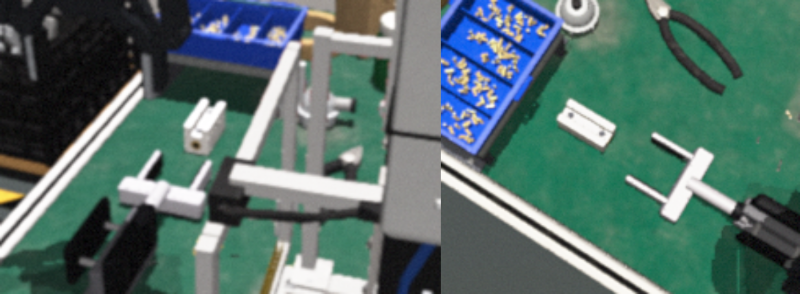

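Run:
```python
from h import *
q=read_camera("top"); P=cloud(q); Q=to_shelf(P.reshape(-1,3)); w=(q["image"].min(-1)>110).ravel()&(q["depth"]>0).ravel()
g=w&(Q[:,2]>.029)&(Q[:,2]<.042)&(Q[:,0]>-.165)&(Q[:,0]<-.06)&(abs(Q[:,1]+.01)<.03)
print("guide",cv2.minAreaRect(Q[g][:,:2].astype(np.float32)),np.median(Q[g][:,2]))
j=w&(Q[:,2]>.012)&(Q[:,2]<.034)&(Q[:,0]>-.23)&(Q[:,0]<-.2)
for s in(1,-1):
    k=j&((Q[:,1]+.018)*s>.01)&((Q[:,1]+.018)*s<.045); print(s,k.sum(),np.median(Q[k][:,1]))
finish_job()
```

```text
guide ((-0.12133385241031647, -0.015295220538973808), (0.05971355736255646, 0.028364436700940132), 1.441320538520813) 0.03432000037921823
1 70 0.010465278783227595
-1 57 -0.04536967234339944
the job is handed in; nothing more can be done
```

I drew the guide out with the reacher and left it standing on the bench. The reacher lies released behind it, and I've handed the job in. No verdict was reported.

**What I did:** I pinched the grip lightly and slid the open jaws over the guide. I squeezed with 23 N, which by the given spring figures is about 6.5 N per jaw. The one pull force I read on the way out was about 4.4 N. Then I eased the trigger off, backed the jaws away 8 cm, released the reacher and raised the gripper. All this took about 20 s of the 64 s allowed.

**Last checks (top camera):**

| Item | Measured | Required or expected |
|---|---|---|
| Guide centre, shelf x | -121 mm | below -98 mm |
| Guide outline | 60 x 28 mm, top at 34 mm | 60 x 28 x 34 mm, so it is upright |
| Jaw centres apart | 56 mm | 55 mm when fully open, so trigger released |
| Jaw midpoint to guide centre (from the arm's position) | about 9 cm | over 5 cm |
| Reacher grip top | 63 mm | 64 mm, so it lies level |

**Bystanders:** the cutters and the spare housing are within about 4 pixels of where they started, roughly the networks' own scatter.

**Checks that disagreed:**
- **Guide outline:** a first fit came out as 106 x 59 mm because it took in the jaw tips. Narrowing the area gave the figures above.
- **Guide landmark:** the side camera's best match just after the pull was a false one. The second-best match and the top camera agreed.

I could not read the jaw forces on the guide directly. That they stayed under 12 N is inferred from the gripper force.

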